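# Put the fly box away and close the tackle case

## Task

Put the aluminium pocket fly box away, lying flat on the cork in the empty bay of the tackle case; set it down, do not drop it. Then lower the case's lid by hand all the way shut, gently, without letting it fall or slam. Leave the other things on the table where they are.

Things in the scene. Friction and masses are not known exactly. Their poses are not given: they have to be found in the camera images.
- fly_box: closed pocket fly box of bare aluminium, a flat rounded rectangular block 90 mm long (its x) x 50 mm wide (its y) x 26 mm tall, about 0.12 kg, lying flat on the table. Origin: centre of its underside; z up.
- case: tackle case fixed to the table: open-topped tray, outside 140 mm (its x) x 260 mm (its y) x 55 mm tall, walls and floor 5 mm, split by a wall at y = 0 into two bays, each 130 x 122 mm, 50 mm deep. Origin: centre of its underside; x points from the handle side (near the robot) to the hinge side (far).
- liner: thin cork sheet 126 x 118 x 3 mm covering the floor of the empty bay, axes as the case's. Origin: centre of its underside, 5 mm above the table, so its top is 8 mm above the table. It may be in either bay.
- rack: grey rack of thread spools that fills the other bay, 126 x 118 x 44 mm, fixed. Origin: centre of its underside.
- lid (a joint): lid angle in rad: 0 = lid level, fully shut on the rim; 1.57 = upright; stop at 1.9. It starts about upright. Slight hinge friction holds it only near upright; below about 1.2 rad it falls shut if let go. Lid: see-through pane in a frame, 140 x 260 x 10 mm, 0.4 kg.
- lid_hinge (a point): middle of the lid's hinge line, on the upper edge of the case's far wall (70 mm along the case's x, 55 mm above the table); the hinge line runs along the case's y.
- lid_grip (a point): middle of the lid's carrying handle: a straight black round bar 12 mm thick, 120 mm long, parallel to the hinge line, 185 mm from it, 45 mm beyond the lid's free edge on two end arms (opening 39 x 108 mm). On top when the lid stands open; 60 mm above the table when shut. x points from handle to hinge, z along the lid's outer normal (up when shut).
- spool: bystander, loose: flat white plastic line spool standing on its flange, 56 mm across, 34 mm tall; near one end of the fly box. Origin: on its underside (middle).
- tin: bystander, loose: round flat steel tin, 66 mm across, 26 mm tall; near the other end of the fly box. Origin: on its underside (middle).
- bottle: bystander, loose: clear glass bottle with black cap, 72 mm across, 210 mm tall. Origin: on its underside (middle).
- jar: bystander, loose: amber glass jar with a wooden-looking cap, 60 mm across, 75 mm tall. Origin: on its underside (middle).
- tumbler: bystander, loose: clear drinking glass, 72 mm across, 100 mm tall. Origin: on its underside (middle).
- brush: bystander, loose: long-handled brush lying flat. Origin: on its underside, along its length.
- plate: bystander, loose: blue plate, 150 mm across, 20 mm tall. Origin: on its underside (middle).
- vise: bystander, fixed: fly-tying vise on a 120 x 150 x 14 mm dark base with a 200 mm post, at the middle of the far side of the table. Origin: centre of its underside.
Things that resemble listed ones, but are neither listed nor needed, are in the scene too. What is shaped like the fly_box but blue is not meant.

How it is judged:
By the outcome, as a careful person would: the job done as asked, in the order asked, and still so for the second after the job is handed in, with the robot touching nothing.
It also fails if it takes over 64 s, if anything falls off the work surface, if the arm or the gripper's body presses on something with over 40 N, if the wrist force passes 120 N, or if a joint passes its speed limit or range.

## Robot

A 6-joint arm with a two-finger parallel gripper is mounted at the origin on the work surface. World frame = base frame: x ahead of the robot, y to its left, z up, the work surface at z = 0. Lengths are in m, angles in rad, forces in N, time in s.
With the tool pointing down it reaches from about 0.425 to 0.95 m from the base axis. Payload 3.5 kg.
Tool frame: the origin (TCP) lies between the finger pads; the fingertips stand 19 mm ahead of it and the grasp point (between the pads) is the TCP; y points along the fingers, z is the direction in which the jaws open and shut, and the axes are right-handed (so a half turn about y gives the same grasp; the last joint's range is limited). The gripper opens to 85 mm and grips with 20 to 120 N. Pads are 22 mm wide; open, the fingers measure 114 mm over their backs; the gripper's body (76 mm by 85 mm) begins 54 mm behind the grasp point. The pads swing forward as they close: fully open they stand 13 mm farther back than shut.
Start: joints at [1.093, 0.286, 1.577, -0, 1.279, -0.15], TCP at [0.217, 0.639, 0.217] pointing down, gripper open.
Joint ranges: [-2.77, 2.77], [-0.9, 2.22], [0.21, 2.48], [-1.53, 4.67], [0.24, 2.81], [-2.84, 2.84]. Speed limits (rad/s): [2.79, 2.79, 3.14, 3.14, 3.14, 3.14].

## Interface

Orientations are given as a unit quaternion [x, y, z, w].
In Python, from plant import get_state, read_camera, camera_model, sign_off gives the robot as it stands.
- The arm moves only by the tool carry_out, never from a script. Its argument "moves" is a list of rows, each a list of 7 numbers: the turn, a rotation vector about the tool's x, y, z in rad, then the shift along the tool's x, y, z in m, then the closure, from -1 (fully open) to 1 (shut). In form: [[wx, wy, wz, dx, dy, dz, jaw], ...]. A call has 1 to 10 rows; each row shifts and turns the commanded pose from where the row before left it, along the tool's axes as they then stand; what a row does not reach is not made up. A row lasts 1/8 s, in which the tool goes at most 62.5 mm and 10.7 degrees, less where a joint would pass 70% of its speed; a pose out of reach is approached as far as the arm can. A call is refused whole if a number of a shift passes 0.0625 or a number of a turn 0.188, either way. A call with a gripper value outside its range is refused whole. The fingers move at their own pace and stop on an object; "squeeze" is the grip in N (left out, the last holds). Time passes only in rows, so rows that do not move let the fingers close. It gives the time, the measured TCP pose, the force and the opening at its end, in the units of the state.
- get_state(): the state, without advancing time (a new reading comes with each control period).
- read_camera(name): name is "scene" or "top" or "wrist"; returns the picture (400x640x3 uint8, blue, green, red); there is no depth.
- camera_model(name): a dict with "camera_matrix" (3x3 intrinsics, pixels), "D" ([k1, k2, p1, p2, k3] as OpenCV has them; the pictures are not rectified), "pose" (4x4, takes a point from camera to world coordinates). Camera axes: x right, y down, z forward; pixel columns grow to the right and rows downward; lengths in m; the calibration is good to about 2 mm. A picture is of the moment at which its call begins: read the wrist's pose just before it. camera_model takes no time and is no camera call; for the wrist camera it gives the pose at the moment of the call.
- sign_off(): hands the job in, once; it reports no verdict.
The state is a dict: "time": time; "qpos": joint angles; "dq": joint speeds; "joint_efforts": joint torques, N m; "eef_pos": TCP position; "tcp_rot": TCP orientation; "contact_force": force on the tool from outside, world axes, zero at the start; "wrist_torque": the same for the moment, N m; "opening": opening from 0.0 (shut) to 1.0 (fully open).
Only numpy, scipy, OpenCV 4.12 (cv2) and the standard library are available. Lean on these libraries where they do the work, as an engineer would, in place of code of your own. Each camera call takes 0.05 s, during which the arm holds its last target. There are 200 camera calls.

## Working session

There is one attempt and no reset: what is moved stays moved. The work goes in short steps, Python scripts to look and compute and a tool call to move; the robot and the scene stay as the last step left them, time stands still between calls to the robot, and variables do not carry over. Pictures are saved under pics/ and viewed, about 8 in all and at most 12, crops included, and the job is handed in when it is done.

Besides the shell and the picture viewer there is one more tool, called after "Call:" as name(argument=value, ...) on one line, values as JSON. carry_out: Moves the arm, as the interface text tells. Its arguments: {"type":"object","properties":{"moves":{"type":"array","items":{"type":"array","items":{"type":"number"}}},"squeeze":{"type":"number"}},"required":["moves"]}

```bash
mkdir -p pics; ls
cat > h.py <<'E'
import numpy as np, cv2
from plant import get_state, read_camera, camera_model, sign_off
from scipy.spatial.transform import Rotation as R
def ray(m,u,v):
    K=np.array(m["camera_matrix"]);D=np.array(m["D"],float);P=np.array(m["pose"])
    p=cv2.undistortPoints(np.array([[[u,v]]],float),K,D)[0,0]
    return P[:3,3],P[:3,:3]@np.array([p[0],p[1],1])
def onz(m,u,v,z):
    o,d=ray(m,u,v); return o+d*(z-o[2])/d[2]
def px(m,X):
    P=np.linalg.inv(np.array(m["pose"])); r,_=cv2.Rodrigues(P[:3,:3])
    return cv2.projectPoints(np.array(X,float).reshape(-1,1,3),r,P[:3,3],np.array(m["camera_matrix"]),np.array(m["D"],float))[0][:,0]
E
python3 - <<'E'
from h import *
for n in("scene","top"):
    im=read_camera(n); cv2.imwrite(f"pics/{n}0.png",im); print(n,np.round(camera_model(n)["pose"],3).tolist())
s=get_state(); print(s)
print(R.from_quat(s["tcp_rot"]).as_matrix().round(3))
E
```

```text
pics
scene [[-0.722, 0.457, -0.52, 1.117], [0.692, 0.481, -0.539, 0.557], [0.004, -0.749, -0.663, 0.79], [0.0, 0.0, 0.0, 1.0]]
top [[0.045, -0.975, 0.217, 0.302], [-0.999, -0.045, 0.005, 0.01], [0.005, -0.217, -0.976, 1.196], [0.0, 0.0, 0.0, 1.0]]
{'time': 0.1, 'qpos': array([ 1.09301296e+00,  2.87079661e-01,  1.57801257e+00,  2.17563603e-05,
        1.27859406e+00, -1.49979684e-01]), 'dq': array([-0.00024032, -0.00044782, -0.00426273,  0.00080033, -0.00184593,
       -0.0009962 ]), 'joint_efforts': array([ 5.46423144e-04, -4.07294047e+01, -2.93701243e+01, -1.41231726e-04,
        3.37787184e-03, -7.70555545e-06]), 'eef_pos': array([0.21699495, 0.63852316, 0.21589357]), 'tcp_rot': array([ 0.69833126, -0.11561558,  0.11514448, -0.69692771]), 'contact_force': array([-0.14048627,  0.5617066 , -0.04604746]), 'wrist_torque': array([0.03701077, 0.04744972, 0.02596063]), 'opening': 0.9981780029365126}
[[ 0.947 -0.001  0.322]
 [-0.322 -0.002  0.947]
 [-0.    -1.    -0.002]]
```

View pics/scene0.png

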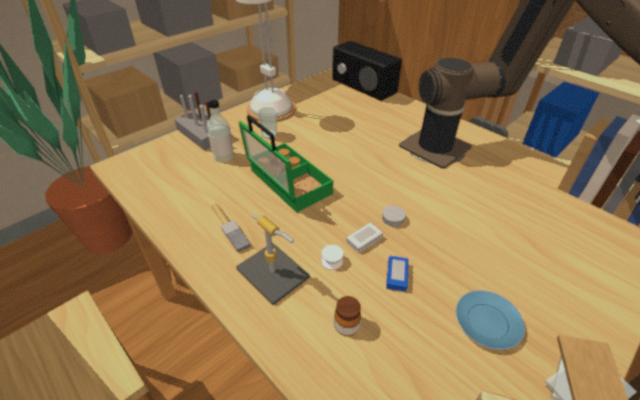

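View pics/top0.png

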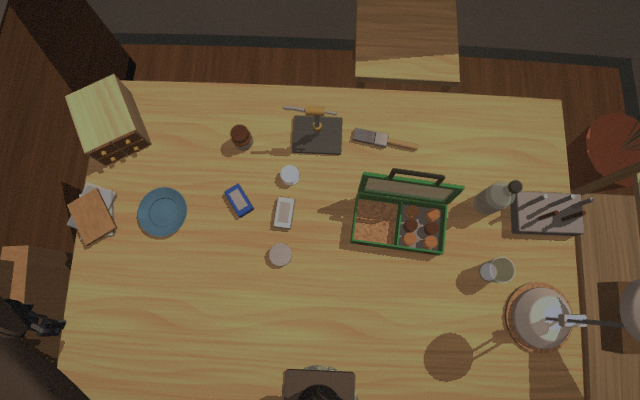

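Scene: the silver fly box candidate is at top px (284,213), and the blue lookalike is at (238,200). The case is at about (405,215), lid upright and handle at (415,175). The left bay (cork, 375,222) is empty and the right one holds spools. The bare-metal block fits the description because the other is blue. I'll enlarge to confirm.

Run:
```python
from h import *
im=cv2.imread("pics/top0.png"); c=im[150:275,265:467]
cv2.imwrite("pics/crop.png",cv2.resize(c,None,fx=3.95,fy=3.95,interpolation=cv2.INTER_CUBIC))
m=camera_model("top")
hsv=cv2.cvtColor(im,cv2.COLOR_BGR2HSV)
for n,(x0,y0,x1,y1) in dict(box=(262,190,305,238),spool=(276,160,305,190),tin=(262,238,300,272)).items():
    sub=hsv[y0:y1,x0:x1]; mk=(sub[...,1]<70).astype(np.uint8)
    cs,_=cv2.findContours(mk,0,2); c=max(cs,key=cv2.contourArea)+np.array([x0,y0])
    r=cv2.minAreaRect(c); bp=cv2.boxPoints(r); z=.026 if n!='spool' else .034
    print(n,np.round(r[0],1),np.round(r[1],1),r[2],[onz(m,*p,z)[:2].round(4).tolist() for p in bp],onz(m,*r[0],z)[:2].round(4))
g=cv2.inRange(hsv,(45,80,30),(85,255,255)); cs,_=cv2.findContours(g[:,340:470],0,2); c=max(cs,key=cv2.contourArea)+np.array([340,0])
print(cv2.approxPolyDP(c,3,True)[:,0].tolist())
for n,p,z in [("FL",(351,249),.055),("FR",(443,255),.055)]: print(n,onz(m,*p,z))
```

```text
box [283.8 212.5] [17.3 30.9] 8.746161460876465 [[0.4846, 0.1532], [0.5753, 0.1459], [0.5697, 0.0954], [0.4793, 0.1036]] [0.5269 0.1245]
spool [289.5 174.5] [19. 19.] 90.0 [[0.6674, 0.1442], [0.6699, 0.0882], [0.612, 0.0848], [0.6095, 0.1402]] [0.6395 0.1143]
tin [280.  254.5] [21.9 21.9] 45.0 [[0.4034, 0.1713], [0.4496, 0.1303], [0.4076, 0.0835], [0.362, 0.1246]] [0.4055 0.1274]
[[463, 186], [440, 183], [440, 187], [457, 190], [447, 202], [359, 189], [351, 241], [442, 253], [447, 206], [443, 204]]
FL [ 0.42710773 -0.07095721  0.055     ]
FR [ 0.42130784 -0.32773832  0.055     ]
```

View pics/crop.png

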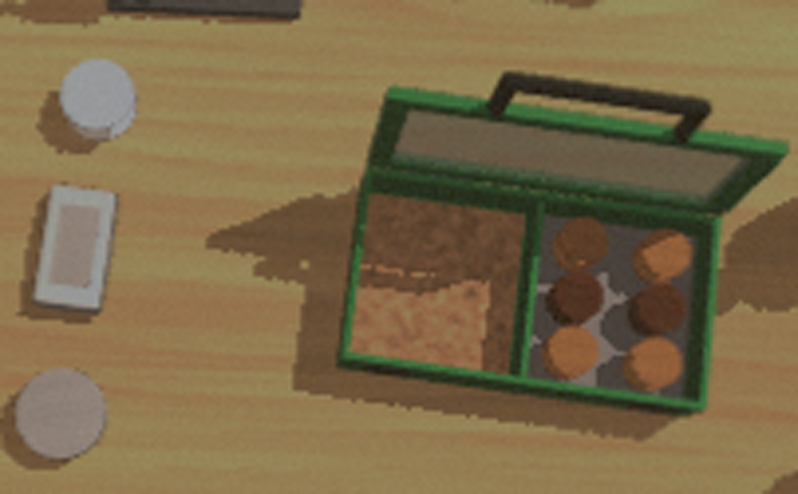

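The enlarged crop confirms it: the silver box sits at crop (75,250), with its top reflecting the surroundings. The spool (97,100) and tin (60,412) are at its two ends. The cork bay is on the case's +y side (left, crop 440,270).

```bash
cat >> h.py <<'E'
def rel(goal,psi,s=None):
    "shift in current tool axes and yaw turn (tool y) towards TCP goal with jaw axis along yaw psi's y"
    s=s or get_state(); M=R.from_quat(s["tcp_rot"]).as_matrix()
    Mt=np.array([[np.cos(psi),0,-np.sin(psi)],[np.sin(psi),0,np.cos(psi)],[0,-1,0]])
    return M.T@(np.array(goal)-s["eef_pos"]), R.from_matrix(M.T@Mt).as_rotvec(), Mt.T@(np.array(goal)-s["eef_pos"])
E
python3 - <<'E'
from h import *
m=camera_model("top")
C=[onz(m,265+a/3.95,150+b/3.95,.055) for a,b in [(340,365),(706,408),(720,213),(363,178)]]
for c in C: print(c.round(4))
for i in range(4): print(np.linalg.norm(C[i]-C[(i+1)%4]).round(4))
yv=(C[0]-C[1]);print("yaw",np.degrees(np.arctan2(-yv[0],yv[1])), "xdir", np.degrees(np.arctan2(*(C[3]-C[0])[1::-1])),np.degrees(np.arctan2(*(C[2]-C[1])[1::-1])), "cen",np.mean(C,0))
d=np.array([.0905,-.0075])
psi=np.arctan2(d[1],d[0])
for z in(.20,.10): print([np.round(q,4).tolist() for q in rel([.527,.1245,z],psi)])
E
```

```text
[ 0.4455 -0.0706  0.055 ]
[ 0.4261 -0.3299  0.055 ]
[ 0.5676 -0.3425  0.055 ]
[ 0.5815 -0.0831  0.055 ]
0.26
0.142
0.2597
0.1366
yaw -4.259723264847906 xdir -5.260304618898679 -5.098339082120433 cen [ 0.50517539 -0.20652507  0.055     ]
[[0.459, 0.0165, -0.3868], [0.002, -0.2451, -0.0006], [0.3514, 0.0159, -0.4867]]
[[0.459, 0.1165, -0.3866], [0.002, -0.2451, -0.0006], [0.3514, 0.1159, -0.4867]]
```

Call:
carry_out(moves=[[0, -0.1225, 0, 0, 0, 0, -1], [0, -0.1225, 0, 0, 0, 0, -1], [0, 0, 0, 0.04, 0, -0.045, -1], [0, 0, 0, 0.04, 0, -0.045, -1], [0, 0, 0, 0.04, 0, -0.045, -1], [0, 0, 0, 0.04, 0, -0.045, -1], [0, 0, 0, 0.04, 0, -0.045, -1], [0, 0, 0, 0.04, 0, -0.045, -1], [0, 0, 0, 0.04, 0, -0.045, -1], [0, 0, 0, 0.04, 0, -0.045, -1]])

```text
time: 1.35
eef_pos: [0.507, 0.2521, 0.2167]
tcp_rot: [0.707, -0.029, 0.029, -0.706]
contact_force: [0.3, -0.6, 0.5]
opening: 1.003
```

Call:
carry_out(moves=[[0, 0, 0, 0.015, 0, -0.045, -1], [0, 0, 0, 0.015, 0, -0.045, -1], [0, 0, 0, 0, 0, -0.036, -1], [0, 0, 0, 0, 0, 0, -1], [0, 0, 0, 0, 0, 0, -1], [0, 0, 0, 0, 0, 0, -1]])

```text
time: 2.1
eef_pos: [0.5257, 0.1268, 0.217]
tcp_rot: [-0.706, 0.029, -0.029, 0.707]
contact_force: [-0.2, 0.1, 0.2]
opening: 0.999
```

Run:
```python
from h import *
m=camera_model("wrist"); im=read_camera("wrist"); s=get_state(); cv2.imwrite("pics/w1.png",im)
print(s["eef_pos"],[np.round(q,4).tolist() for q in rel([.527,.1245,.1],np.arctan2(-.0075,.0905))])
m=camera_model("wrist")
psi=np.arctan2(-.0075,.0905);c,t=np.cos(psi),np.sin(psi)
print(px(m,[[.527+c*a-t*b,.1245+t*a+c*b,.026] for a in(-.045,.045) for b in(-.025,.025)]).round().tolist())
```

```text
[0.52572474 0.12683916 0.21703519] [[0.0015, 0.117, -0.0022], [-0.0001, 0.0015, -0.0002], [0.0015, 0.117, -0.0022]]
[[296.0, 132.0], [340.0, 132.0], [297.0, 206.0], [338.0, 206.0]]
```

View pics/w1.png

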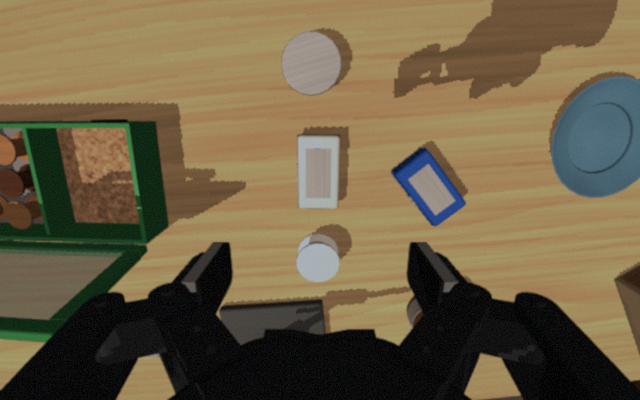

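The wrist view shows the box at about (319,172), 3 px from prediction, so x is about 0.529. The spool (318,257), tin (311,62) and blue lookalike (428,187) are clear of the finger lanes. I'll descend.

Call:
carry_out(moves=[[0, 0, 0, 0.003, 0.04, -0.002, -1], [0, 0, 0, 0, 0.045, 0, -1], [0, 0, 0, 0, 0.045, 0, -1], [0, 0, 0, 0, 0.04, 0, -1], [0, 0, 0, 0, 0.015, 0, -1], [0, 0, 0, 0, 0.008, 0, -1], [0, 0, 0, 0, 0, 0, -1], [0, 0, 0, 0, 0, 0, -1]])

```text
time: 3.15
eef_pos: [0.5301, 0.1237, 0.0258]
tcp_rot: [-0.706, 0.028, -0.03, 0.707]
contact_force: [-0.6, -1.0, 0.0]
opening: 0.999
```

Call:
carry_out(moves=[[0, 0, 0, 0, 0, 0, -0.1], [0, 0, 0, 0, 0, 0, 0], [0, 0, 0, 0, 0, 0, 0.2], [0, 0, 0, 0, 0, 0, 0.4], [0, 0, 0, 0, 0, 0, 0.6], [0, 0, 0, 0, 0, 0, 0.8], [0, 0, 0, 0, 0, 0, 0.8]], squeeze=35)

```text
time: 4.03
eef_pos: [0.5287, 0.1235, 0.0241]
tcp_rot: [0.707, -0.029, 0.029, -0.706]
contact_force: [0.5, 0.7, -0.1]
opening: 0.102
```

Opening 0.10 means the jaws went to the commanded value with no 50 mm box between them. I'll look.

Run:
```python
from h import *
w=read_camera("wrist"); t=read_camera("scene")
t=cv2.resize(t[190:300,300:440],None,fx=3.6,fy=3.6,interpolation=cv2.INTER_CUBIC)
w=cv2.resize(w[100:400,160:480],(427,400))
h=np.zeros((400,800,3),np.uint8); h[:,:427]=w; h[:,427:]=t[:400,65:438]
cv2.imwrite("pics/w2.png",h); print(get_state()["opening"])
```

```text
Traceback (most recent call last):
ValueError: could not broadcast input array from shape (396,373,3) into shape (400,373,3)
```

Run:
```python
from h import *
w=read_camera("wrist"); t=read_camera("scene")
t=cv2.resize(t[190:300,320:430],(400,400),interpolation=cv2.INTER_CUBIC)
w=cv2.resize(w,(640,400))[:,120:520]
cv2.imwrite("pics/w2.png",np.hstack([w,t])); print(get_state()["opening"])
```

```text
0.1041716932951366
```

View pics/w2.png

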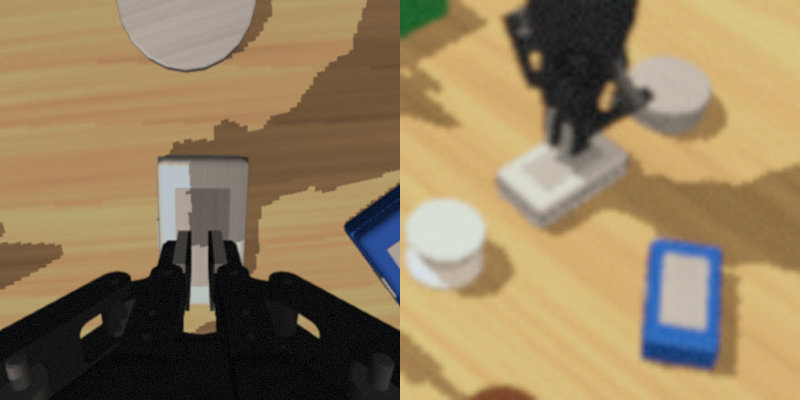

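The box is undisturbed, and the closed fingertips are over its top (wrist crop, tips at about (195,235)). So the tips are higher than assumed. I'll compare the projected TCP and tip with the images.

Run:
```python
from h import *
s=get_state(); M=R.from_quat(s["tcp_rot"]).as_matrix(); p=s["eef_pos"]
print(p, s["contact_force"], s["wrist_torque"])
for n in("wrist","scene"):
    m=camera_model(n)
    for d in(0,.019): 
        q=px(m,p+M[:,1]*d)[0]; print(n,d,q.round(1), "incrop", (q-[120,0] if n=="wrist" else (q-[320,190])*400/110+[400,0]).round())
    print("cam pose",np.round(m["pose"],3)[:3,3])
    psi=-.0827;c,t=np.cos(psi),np.sin(psi)
    for z in(.0,.026): print(z,px(m,[[.529+c*a-t*b,.124+t*a+c*b,z] for a in(-.045,.045) for b in(-.025,.025)]).round().tolist())
```

```text
[0.52870547 0.12354707 0.02411325] [ 0.63793425 -0.38871564 -0.42528747] [-0.00500316  0.00518081 -0.02265969]
wrist 0 [320.4 234.6] incrop [200. 235.]
wrist 0.019 [320.3 222.4] incrop [200. 222.]
cam pose [0.459 0.129 0.181]
0.0 [[280.0, 150.0], [362.0, 150.0], [285.0, 281.0], [357.0, 281.0]]
0.026 [[274.0, 157.0], [369.0, 157.0], [280.0, 304.0], [362.0, 304.0]]
scene 0 [364.1 234.3] incrop [560. 161.]
scene 0.019 [363.6 239.1] incrop [558. 178.]
cam pose [1.117 0.557 0.79 ]
0.0 [[369.0, 228.0], [382.0, 238.0], [345.0, 243.0], [358.0, 254.0]]
0.026 [[370.0, 221.0], [383.0, 232.0], [346.0, 236.0], [358.0, 247.0]]
```

The visible tips sit clearly above the z where the stated 19 mm would put them. The shut tips must be at or above 0.026, so opening and lowering 15 mm is safe. After that I'll re-close while watching the opening.

Call:
carry_out(moves=[[0, 0, 0, 0, 0, 0, -1], [0, 0, 0, 0, 0, 0, -1], [0, 0, 0, 0, 0, 0, -1], [0, 0, 0, 0, 0, 0, -1], [0, 0, 0, 0, 0, 0, -1], [0, 0, 0, 0, 0.005, 0, -1], [0, 0, 0, 0, 0.005, 0, -1], [0, 0, 0, 0, 0.005, 0, -1], [0, 0, 0, 0, 0, 0, -1]])

```text
time: 5.35
eef_pos: [0.5281, 0.1235, 0.0083]
tcp_rot: [0.707, -0.03, 0.029, -0.706]
contact_force: [0.0, 0.3, -0.2]
opening: 1.001
```

Call:
carry_out(moves=[[0, 0, 0, 0, 0, 0, -0.4], [0, 0, 0, 0, 0, 0, -0.2], [0, 0, 0, 0, 0, 0, 0], [0, 0, 0, 0, 0, 0, 0], [0, 0, 0, 0, 0, 0, 0]], squeeze=30)

```text
time: 5.98
eef_pos: [0.5296, 0.1237, 0.01]
tcp_rot: [-0.706, 0.029, -0.03, 0.707]
contact_force: [-0.0, 1.1, 4.1]
opening: 0.502
```

At half-open the tips just touch the box top (4 N). So the true tips stand about 17 mm behind the reported TCP, which puts the tool point roughly 30 mm off along the tool axis. I'll open and lower another 18 mm.

Call:
carry_out(moves=[[0, 0, 0, 0, 0, 0, -1], [0, 0, 0, 0, 0, 0, -1], [0, 0, 0, 0, 0, 0, -1], [0, 0, 0, 0, 0.006, 0, -1], [0, 0, 0, 0, 0.006, 0, -1], [0, 0, 0, 0, 0.006, 0, -1], [0, 0, 0, 0, 0, 0, -1]])

```text
time: 6.85
eef_pos: [0.528, 0.1235, -0.0098]
tcp_rot: [0.707, -0.03, 0.029, -0.706]
contact_force: [0.1, 0.4, 0.2]
opening: 1.001
```

Call:
carry_out(moves=[[0, 0, 0, 0, 0, 0, -0.4], [0, 0, 0, 0, 0, 0, -0.2], [0, 0, 0, 0, 0, 0, 0], [0, 0, 0, 0, 0, 0, 0], [0, 0, 0, 0, 0, 0, 0]], squeeze=30)

```text
time: 7.48
eef_pos: [0.5292, 0.1236, -0.0084]
tcp_rot: [-0.706, 0.029, -0.03, 0.707]
contact_force: [0.7, 0.4, 2.0]
opening: 0.576
```

Opening 0.576 is about 49 mm, so the box is held. I'll firm the grip and lift.

Call:
carry_out(moves=[[0, 0, 0, 0, 0, 0, 0.3], [0, 0, 0, 0, 0, 0, 0.3], [0, 0, 0, 0, -0.01, 0, 0.3], [0, 0, 0, 0, -0.03, 0, 0.3], [0, 0, 0, 0, -0.04, 0, 0.3], [0, 0, 0, 0, -0.045, 0, 0.3], [0, 0, 0, 0, -0.015, 0, 0.3], [0, 0, 0, 0, 0, 0, 0.3], [0, 0, 0, 0, 0, 0, 0.3]], squeeze=40)

```text
time: 8.6
eef_pos: [0.527, 0.1234, 0.1286]
tcp_rot: [0.707, -0.031, 0.028, -0.706]
contact_force: [-0.1, 1.0, -1.0]
opening: 0.568
```

Run:
```python
from h import *
psi=np.radians(-4.4);c,t=np.cos(psi),np.sin(psi)
g=np.array([.505,-.2065])+np.array([c*-.008-t*.064,t*-.008+c*.064]); s=get_state(); print(s["eef_pos"],s["opening"],g)
print([np.round(q,4).tolist() for q in rel([*g,.13],psi,s)])
w=read_camera("wrist"); cv2.imwrite("pics/w3.png",w); cv2.imwrite("pics/scene3.png",read_camera("scene"))
```

```text
[0.52704705 0.12340016 0.12862109] 0.568383554810882 [ 0.5019336  -0.14207487]
[[-0.0031, -0.0012, -0.2666], [0.0006, -0.0061, -0.0044], [-0.0047, -0.0014, -0.2666]]
```

View pics/w3.png

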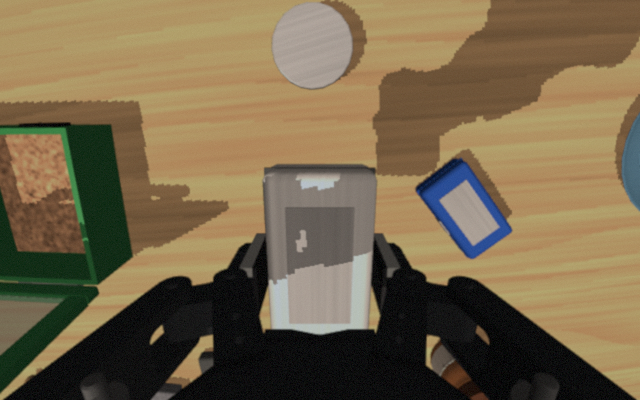

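The box is held flat and centred in the jaws, with spool and tin untouched. I'll carry it across to above the bay.

Call:
carry_out(moves=[[0, -0.006, 0, -0.003, 0, -0.03, 0.3], [0, 0, 0, 0, 0, -0.045, 0.3], [0, 0, 0, 0, 0, -0.045, 0.3], [0, 0, 0, 0, 0, -0.045, 0.3], [0, 0, 0, 0, 0, -0.045, 0.3], [0, 0, 0, 0, 0, -0.035, 0.3], [0, 0, 0, 0, 0, -0.022, 0.3], [0, 0, 0, 0, 0, 0, 0.3], [0, 0, 0, 0, 0, 0, 0.3], [0, 0, 0, 0, 0, 0, 0.3]])

```text
time: 9.95
eef_pos: [0.5049, -0.1414, 0.1306]
tcp_rot: [-0.706, 0.027, -0.026, 0.707]
contact_force: [-0.2, -0.3, -1.5]
opening: 0.579
```

Run:
```python
from h import *
psi=np.radians(-4.4);c,t=np.cos(psi),np.sin(psi)
g=[.5019,-.1421]; s=get_state(); print(s["eef_pos"],s["opening"],s["contact_force"])
print([np.round(q,4).tolist() for q in rel([*g,.13],psi,s)])
m=camera_model("wrist");w=read_camera("wrist"); cv2.imwrite("pics/w4.png",w)
C=np.array([.505,-.2065]);f=lambda a,b,z:[C[0]+c*a-t*b,C[1]+t*a+c*b,z]
print(px(m,[f(a,b,.055) for a in(-.065,.065) for b in(.0025,.125)]).round())
mt=camera_model("top")
for z in (.23,.24): print([onz(mt,265+a/3.95,150+b/3.95,z).round(3).tolist() for a,b in[(510,75),(710,105)]])
print("pred upright handle",f(.07,.06,.24),f(.07,-.06,.24))
```

```text
[ 0.50488261 -0.14139612  0.13063385] 0.5790696617251638 [-0.17191985 -0.29984731 -1.53907932]
[[-0.0029, 0.0006, -0.0009], [-0.0005, 0.0012, -0.0009], [-0.0029, 0.0006, -0.0009]]
[[238. 121.]
 [399. 122.]
 [249. 273.]
 [388. 273.]]
[[0.609, -0.159, 0.23], [0.595, -0.284, 0.23]]
[[0.605, -0.157, 0.24], [0.592, -0.281, 0.24]]
pred upright handle [np.float64(0.5793968343434935), np.float64(-0.1520471668352621), 0.24] [np.float64(0.5701905509682753), np.float64(-0.2716934971024925), 0.24]
```

View pics/w4.png

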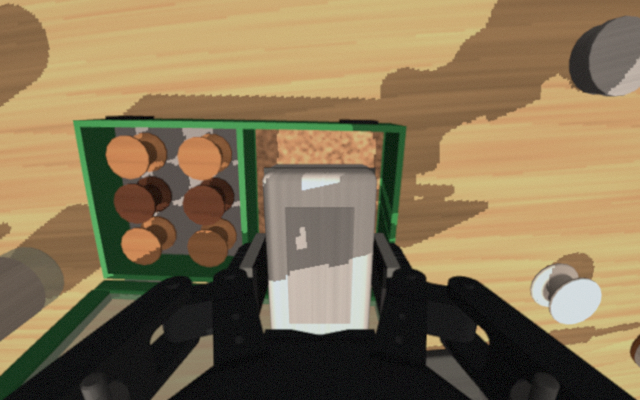

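The box is over the cork bay. However, the rim appears about 9% smaller than predicted: near inner corners at about (246,128) and (393,130) against a predicted (238,121) and (399,122). So the reported z reads about 28 mm low, which agrees with the finger contact height. I'll recheck with that correction.

Run:
```python
from h import *
psi=np.radians(-4.4);c,t=np.cos(psi),np.sin(psi)
C=np.array([.505,-.2065]);f=lambda a,b,z:[C[0]+c*a-t*b,C[1]+t*a+c*b,z]
m=camera_model("wrist"); m["pose"]=np.array(m["pose"]); s=get_state();print(s["eef_pos"])
for b in(.024,.028,.032):
    m2=dict(m); m2["pose"]=m["pose"].copy(); m2["pose"][2,3]+=b
    print(b,px(m2,[f(-.065,.0025,.055),f(-.065,.125,.055),f(-.07,.13,.055),f(-.07,-.13,.055),f(.065,-.125,.055)]).round().tolist())
    M=R.from_quat(s["tcp_rot"]).as_matrix(); p=s["eef_pos"]+[0,0,b]
    # box top corners: TCP 20mm above underside
    print("   box top near corners",px(m2,[p+M@[-.045,-.006,k] for k in(-.025,.025)]).round().tolist())
im=cv2.imread("pics/w4.png"); g=cv2.inRange(cv2.cvtColor(im,cv2.COLOR_BGR2HSV),(45,80,90),(85,255,255))
for col in(150,210,300,340): r=np.where(g[100:150,col])[0]+100; print(col,r.min(),r.max())
for row in(150,): r=np.where(g[row,60:420])[0]+60; print(row,r.tolist())
```

```text
[ 0.50501056 -0.14147438  0.13083871]
0.024 [[246.0, 120.0], [392.0, 120.0], [398.0, 114.0], [93.0, 115.0], [125.0, 258.0]]
   box top near corners [[272.0, 158.0], [370.0, 158.0]]
0.028 [[247.0, 120.0], [391.0, 120.0], [397.0, 114.0], [96.0, 115.0], [128.0, 256.0]]
   box top near corners [[272.0, 158.0], [370.0, 158.0]]
0.032 [[248.0, 120.0], [390.0, 120.0], [396.0, 114.0], [99.0, 115.0], [130.0, 254.0]]
   box top near corners [[272.0, 158.0], [370.0, 158.0]]
150 120 127
210 121 127
300 123 129
340 124 130
150 [79, 80, 81, 82, 83, 237, 238, 239, 240, 241, 242, 243, 399, 400, 401, 402, 403]
```

Call:
carry_out(moves=[[0, 0, 0, 0.004, 0.02, 0, 0.3], [0, 0, 0, 0, 0.03, 0, 0.3], [0, 0, 0, 0, 0.02, 0, 0.3], [0, 0, 0, 0, 0.01, 0, 0.3], [0, 0, 0, 0, 0, 0, 0.3], [0, 0, 0, 0, 0, 0, 0.3]])

```text
time: 10.75
eef_pos: [0.5099, -0.1429, 0.0522]
tcp_rot: [0.707, -0.026, 0.028, -0.706]
contact_force: [0.2, -0.7, -1.3]
opening: 0.574
```

Run:
```python
from h import *
w=read_camera("wrist"); cv2.imwrite("pics/w5.png",w[40:400,60:520]);s=get_state();print(s["eef_pos"],s["contact_force"],s["opening"])
```

```text
[ 0.50995949 -0.14305339  0.05233751] [-0.51767785 -0.6671606  -1.21473242] 0.5764319089952675
```

View pics/w5.png

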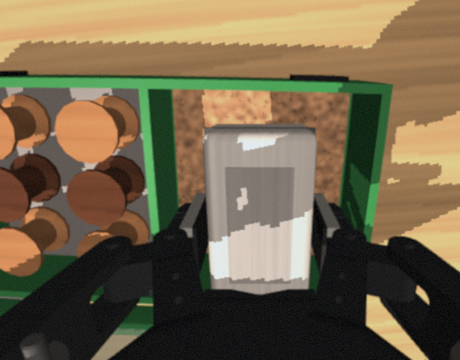

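The box sits inside the bay outline, with about 18 mm to the near rim and centred between the divider and side wall. I'll lower it.

Call:
carry_out(moves=[[0, 0, 0, 0, 0.02, 0, 0.3], [0, 0, 0, 0, 0.015, 0, 0.3], [0, 0, 0, 0, 0.01, 0, 0.3], [0, 0, 0, 0, 0.003, 0, 0.3], [0, 0, 0, 0, 0, 0, 0.3], [0, 0, 0, 0, 0, 0, 0.3]])

```text
time: 11.55
eef_pos: [0.5095, -0.143, 0.0037]
tcp_rot: [0.707, -0.027, 0.027, -0.706]
contact_force: [0.5, -0.7, -1.2]
opening: 0.57
```

Call:
carry_out(moves=[[0, 0, 0, 0, 0.001, 0, 0.3], [0, 0, 0, 0, 0.001, 0, 0.3], [0, 0, 0, 0, 0.001, 0, 0.3], [0, 0, 0, 0, 0, 0, 0.3]])

```text
time: 12.05
eef_pos: [0.5089, -0.1427, -0.0]
tcp_rot: [-0.707, 0.027, -0.027, 0.707]
contact_force: [-1.4, -0.5, -0.7]
opening: 0.573
```

Call:
carry_out(moves=[[0, 0, 0, 0, 0.001, 0, 0.3], [0, 0, 0, 0, 0, 0, 0.3], [0, 0, 0, 0, 0, 0, 0.3]])

```text
time: 12.42
eef_pos: [0.5091, -0.1427, -0.0003]
tcp_rot: [-0.707, 0.027, -0.027, 0.707]
contact_force: [-2.8, 1.0, 5.8]
opening: 0.577
```

Call:
carry_out(moves=[[0, 0, 0, 0, 0.0005, 0, 0.3], [0, 0, 0, 0, 0, 0, 0.3], [0, 0, 0, 0, 0, 0, 0.3]])

```text
time: 12.8
eef_pos: [0.5091, -0.1427, -0.0003]
tcp_rot: [-0.707, 0.027, -0.027, 0.707]
contact_force: [-5.2, 1.5, 8.6]
opening: 0.573
```

Contact is confirmed (+8.6 N up), so the box is on the cork. I'll ease off, open partway and lift out.

Call:
carry_out(moves=[[0, 0, 0, 0, -0.001, 0, 0.3], [0, 0, 0, 0, 0, 0, 0], [0, 0, 0, 0, 0, 0, -0.2], [0, 0, 0, 0, 0, 0, -0.4], [0, 0, 0, 0, 0, 0, -0.4], [0, 0, 0, 0, -0.01, 0, -0.4], [0, 0, 0, 0, -0.03, 0, -0.4], [0, 0, 0, 0, -0.04, 0, -0.4], [0, 0, 0, 0, -0.04, 0, -0.4], [0, 0, 0, 0, -0.03, 0, -0.4]])

```text
time: 14.05
eef_pos: [0.5097, -0.143, 0.1525]
tcp_rot: [0.707, -0.026, 0.028, -0.706]
contact_force: [0.1, -0.1, 0.3]
opening: 0.699
```

Run:
```python
from h import *
w=read_camera("wrist"); t=read_camera("top"); sc=read_camera("scene")
s=get_state();print(s["eef_pos"],s["qpos"].round(2),s["contact_force"],s["opening"])
cv2.imwrite("pics/t6.png",t);cv2.imwrite("pics/s6.png",sc)
a=cv2.resize(w[60:400,:480],(400,284)); b=cv2.resize(t[140:275,330:520],(400,284),interpolation=cv2.INTER_CUBIC); c=cv2.resize(sc[60:230,200:440],(400,284),interpolation=cv2.INTER_CUBIC)
cv2.imwrite("pics/v6.png",np.vstack([np.hstack([a,b]),np.hstack([c,c*0])]))
```

```text
[ 0.51042961 -0.14336792  0.15226689] [-0.47  0.03  1.99  0.    1.12 -1.96] [-0.06126199 -0.3887535   0.30322225] 0.6988860552424844
```

View pics/v6.png

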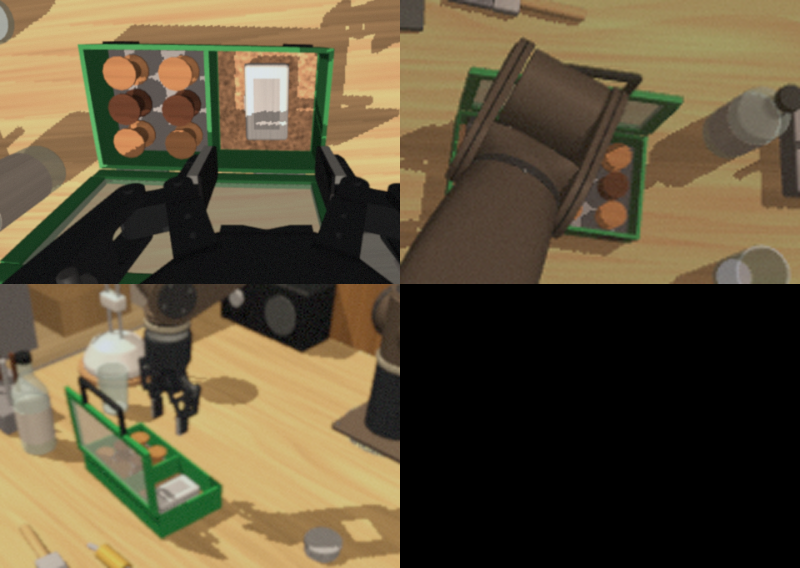

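The top-left panel shows the box lying flat on the cork, crop (267,100), clear of all walls. The lid still stands open and its handle is untouched. Next I'll locate the bar by triangulating its midpoint, top0 (419,173) and scene0 (262,133), against the known circle.

Run:
```python
from h import *
mt,ms=camera_model("top"),camera_model("scene")
def tri(a,b):
    o1,d1=ray(mt,*a);o2,d2=ray(ms,*b); k=np.linalg.lstsq(np.c_[d1,-d2],o2-o1,rcond=None)[0]
    return (o1+d1*k[0]+o2+d2*k[1])/2, np.linalg.norm(o1+d1*k[0]-o2-d2*k[1])
def barmid(im,x0,y0,x1,y1):
    g=cv2.cvtColor(im,cv2.COLOR_BGR2HSV)[y0:y1,x0:x1]; mk=((g[...,2]<75)&(g[...,1]<140)).astype(np.uint8)
    cs,_=cv2.findContours(mk,0,2); c=max(cs,key=cv2.contourArea)+np.array([x0,y0]); return cv2.boxPoints(cv2.minAreaRect(c)).round(1).tolist(), cv2.contourArea(c)
print(barmid(cv2.imread("pics/top0.png"),380,160,455,190)); print(barmid(cv2.imread("pics/scene0.png"),240,110,285,155))
for a,b in[((419.4,172.8),(262,133.5)),((394.1,170),(273,148)),((444.7,177),(251,119))]: print(tri(a,b))
psi=np.radians(-4.4);H=np.array([.505,-.2065,.055])+.07*np.array([np.cos(psi),np.sin(psi),0])
for th in(1.55,1.6,1.65,1.7,1.75,1.8):
    P=H+.185*np.array([-np.cos(psi)*np.cos(th),-np.sin(psi)*np.cos(th),np.sin(th)]); print(th,P.round(4),px(mt,P).round(1),px(ms,P).round(1))
```

```text
([[379.70001220703125, 178.8000030517578], [381.5, 166.39999389648438], [455.70001220703125, 177.0], [453.8999938964844, 189.39999389648438]], 628.5)
([[241.1999969482422, 125.0999984741211], [248.5, 115.4000015258789], [281.1000061035156, 139.8000030517578], [273.79998779296875, 149.60000610351562]], 91.0)
(array([ 0.59917118, -0.21703834,  0.2190617 ]), np.float64(0.016778900251965767))
(array([ 0.6087393 , -0.1572686 ,  0.20453646]), np.float64(0.014792783310921053))
(array([ 0.58808393, -0.27709188,  0.23414125]), np.float64(0.013231825508199726))
1.55 [ 0.571  -0.2116  0.24  ] [[416.6 183.7]] [[267.8 122.8]]
1.6 [ 0.5802 -0.2123  0.2399] [[416.9 180.1]] [[265. 124.]]
1.65 [ 0.5894 -0.213   0.2394] [[417.1 176.5]] [[262.1 125.2]]
1.7 [ 0.5986 -0.2137  0.2385] [[417.3 173. ]] [[259.3 126.7]]
1.75 [ 0.6077 -0.2144  0.237 ] [[417.4 169.6]] [[256.5 128.2]]
1.8 [ 0.6167 -0.2151  0.2352] [[417.5 166.3]] [[253.7 130. ]]
```

Call:
carry_out(moves=[[0, 0, 0, 0, -0.03, 0, -1], [0, 0, 0, 0, -0.05, 0, -1], [0, 0.1745, 0, 0, -0.04, 0, -1], [0, 0.1745, 0, 0, 0, 0, -1], [0, 0.1745, 0, 0, 0, 0, -1], [0, 0.1745, 0, 0, 0, 0, -1], [0, 0.1745, 0, 0, 0, 0, -1], [0, 0.1745, 0, 0, 0, 0, -1], [0, 0.1745, 0, 0, 0, 0, -1], [0, 0.1745, 0, 0, 0, 0, -1]])

```text
time: 15.45
eef_pos: [0.5083, -0.1424, 0.2674]
tcp_rot: [0.523, -0.478, 0.475, -0.522]
contact_force: [0.5, 1.2, 0.1]
opening: 1.002
```

Call:
carry_out(moves=[[0, 0.1745, 0, 0, 0, 0, -1], [0, 0, 0, 0.02, 0, 0.02, -1], [0, 0, 0, 0.02, 0, 0.03, -1], [0, 0, 0, 0.02, 0, 0.03, -1], [0, 0, 0, 0, 0, 0, -1], [0, 0, 0, 0, 0, 0, -1], [0, 0, 0, 0, 0, 0, -1]])

```text
time: 16.32
eef_pos: [0.5835, -0.2079, 0.2692]
tcp_rot: [-0.481, 0.519, -0.518, 0.481]
contact_force: [0.0, 0.8, 0.3]
opening: 1.003
```

Run:
```python
from h import *
w=read_camera("wrist"); t=read_camera("scene")
s=get_state();print(s["eef_pos"],s["qpos"].round(2),s["contact_force"])
print([np.round(q,4).tolist() for q in rel([.595,-.2135,.209],np.radians(-94.4),s)])
print(px(camera_model("wrist"),[.595,-.2135,.239]))
cv2.imwrite("pics/v7.png",np.hstack([w[:,100:500],cv2.resize(t[40:230,190:380],(400,400),interpolation=cv2.INTER_CUBIC)]))
```

```text
[ 0.58378338 -0.20807012  0.26984779] [-0.51  0.13  1.66  0.    1.35 -0.43] [-0.22826054 -0.18672957  0.20977118]
[[0.0046, 0.0609, 0.0116], [-0.0002, 0.0007, 0.0001], [0.0046, 0.0608, 0.0116]]
[[335.56654019 222.04118512]]
```

View pics/v7.png

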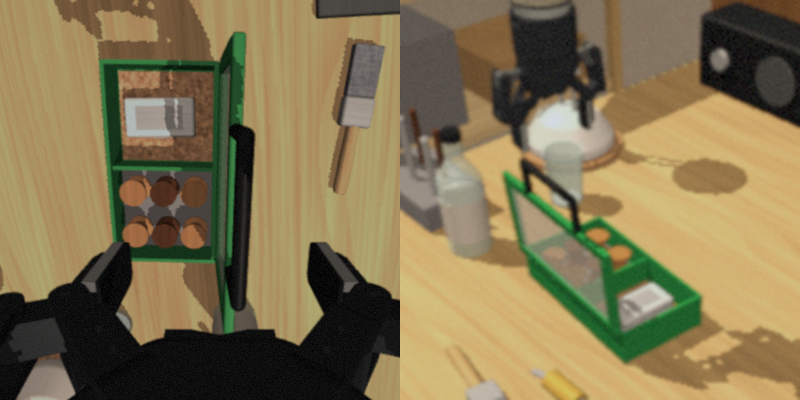

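The wrist view shows the handle bar at full px (340,217), within 5 px of prediction and between the open jaws. The box still lies flat in its bay. I'll descend on the bar and grip lightly.

Call:
carry_out(moves=[[0, 0, 0, 0.0045, 0, 0.014, -1], [0, 0, 0, 0, 0.02, 0, -1], [0, 0, 0, 0, 0.025, 0, -1], [0, 0, 0, 0, 0.013, 0, -1], [0, 0, 0, 0, 0.003, 0, -1], [0, 0, 0, 0, 0, 0, -1], [0, 0, 0, 0, 0, 0, -0.5], [0, 0, 0, 0, 0, 0, 0], [0, 0, 0, 0, 0, 0, 0.3]], squeeze=25)

```text
time: 17.55
eef_pos: [0.5981, -0.2143, 0.2092]
tcp_rot: [0.48, -0.518, 0.519, -0.481]
contact_force: [-0.4, -0.3, 0.8]
opening: 0.381
```

Call:
carry_out(moves=[[0, 0, 0, 0, 0, 0, 0.5], [0, 0, 0, 0, 0, 0, 0.6], [0, 0, 0, 0, 0, 0, 0.7], [0, 0, 0, 0, 0, 0, 0.8], [0, 0, 0, 0, 0, 0, 0.9], [0, 0, 0, 0, 0, 0, 0.9]])

```text
time: 18.3
eef_pos: [0.5978, -0.2142, 0.2087]
tcp_rot: [-0.48, 0.519, -0.519, 0.48]
contact_force: [-1.1, 0.7, -0.1]
opening: 0.133
```

The opening is 11.3 mm on a 12 mm bar, so it's gripped. Now I'll work out the arc rows: tool stays pointing down and the round bar pivots in the pads.

Run:
```python
import numpy as np
th=np.r_[np.arange(1.70,.25,-.05),np.linspace(.25,0,9)]
z=-.185*np.cos(th);y=-.185*np.sin(th)
for i in range(len(th)-1): print(round(th[i+1],2),[0,0,0,0,round(float(y[i+1]-y[i]),4),round(float(z[i+1]-z[i]),4)])
```

```text
1.65 [0, 0, 0, 0, -0.001, -0.0092]
1.6 [0, 0, 0, 0, -0.0005, -0.0092]
1.55 [0, 0, 0, 0, -0.0, -0.0092]
1.5 [0, 0, 0, 0, 0.0004, -0.0092]
1.45 [0, 0, 0, 0, 0.0009, -0.0092]
1.4 [0, 0, 0, 0, 0.0013, -0.0092]
1.35 [0, 0, 0, 0, 0.0018, -0.0091]
1.3 [0, 0, 0, 0, 0.0023, -0.009]
1.25 [0, 0, 0, 0, 0.0027, -0.0088]
1.2 [0, 0, 0, 0, 0.0031, -0.0087]
1.15 [0, 0, 0, 0, 0.0036, -0.0085]
1.1 [0, 0, 0, 0, 0.004, -0.0083]
1.05 [0, 0, 0, 0, 0.0044, -0.0081]
1.0 [0, 0, 0, 0, 0.0048, -0.0079]
0.95 [0, 0, 0, 0, 0.0052, -0.0077]
0.9 [0, 0, 0, 0, 0.0056, -0.0074]
0.85 [0, 0, 0, 0, 0.0059, -0.0071]
0.8 [0, 0, 0, 0, 0.0063, -0.0068]
0.75 [0, 0, 0, 0, 0.0066, -0.0065]
0.7 [0, 0, 0, 0, 0.0069, -0.0061]
0.65 [0, 0, 0, 0, 0.0072, -0.0058]
0.6 [0, 0, 0, 0, 0.0075, -0.0054]
0.55 [0, 0, 0, 0, 0.0078, -0.005]
0.5 [0, 0, 0, 0, 0.008, -0.0046]
0.45 [0, 0, 0, 0, 0.0082, -0.0042]
0.4 [0, 0, 0, 0, 0.0084, -0.0038]
0.35 [0, 0, 0, 0, 0.0086, -0.0034]
0.3 [0, 0, 0, 0, 0.0088, -0.003]
0.25 [0, 0, 0, 0, 0.0089, -0.0025]
0.22 [0, 0, 0, 0, 0.0056, -0.0013]
0.19 [0, 0, 0, 0, 0.0057, -0.0012]
0.16 [0, 0, 0, 0, 0.0057, -0.001]
0.12 [0, 0, 0, 0, 0.0057, -0.0008]
0.09 [0, 0, 0, 0, 0.0057, -0.0006]
0.06 [0, 0, 0, 0, 0.0058, -0.0005]
0.03 [0, 0, 0, 0, 0.0058, -0.0003]
0.0 [0, 0, 0, 0, 0.0058, -0.0001]
```

Call:
carry_out(moves=[[0, 0, 0, 0, -0.001, -0.0092, 0.9], [0, 0, 0, 0, -0.0005, -0.0092, 0.9], [0, 0, 0, 0, 0, -0.0092, 0.9], [0, 0, 0, 0, 0.0004, -0.0092, 0.9], [0, 0, 0, 0, 0.0009, -0.0092, 0.9], [0, 0, 0, 0, 0.0013, -0.0092, 0.9]], squeeze=30)

```text
time: 19.05
eef_pos: [0.5422, -0.2087, 0.2073]
tcp_rot: [-0.48, 0.519, -0.518, 0.481]
contact_force: [2.4, 5.0, -2.3]
opening: 0.126
```

```bash
cat > st.py <<'E'
from h import *
s=get_state(); print(s["time"],s["eef_pos"].round(4),s["contact_force"].round(1),s["wrist_torque"].round(2),s["opening"].round(3),s["qpos"].round(2))
E
python3 st.py
```

```text
Traceback (most recent call last):
  File "st.py", line 2, in <module>
    s=get_state(); print(s["time"],s["eef_pos"].round(4),s["contact_force"].round(1),s["wrist_torque"].round(2),s["opening"].round(3),s["qpos"].round(2))
                                                                                                                ^^^^^^^^^^^^^^^^^^
AttributeError: 'float' object has no attribute 'round'
```

Call:
carry_out(moves=[[0, 0, 0, 0, 0.0018, -0.0091, 0.9], [0, 0, 0, 0, 0.0023, -0.009, 0.9], [0, 0, 0, 0, 0.0027, -0.0088, 0.9], [0, 0, 0, 0, 0.0031, -0.0087, 0.9], [0, 0, 0, 0, 0.0036, -0.0085, 0.9], [0, 0, 0, 0, 0.004, -0.0083, 0.9]])

```text
time: 19.8
eef_pos: [0.4898, -0.2035, 0.1894]
tcp_rot: [-0.479, 0.52, -0.517, 0.482]
contact_force: [0.4, 9.0, 1.4]
opening: 0.122
```

Call:
carry_out(moves=[[0, 0, 0, 0, 0.0044, -0.0081, 0.9], [0, 0, 0, 0, 0.0048, -0.0079, 0.9], [0, 0, 0, 0, 0.0052, -0.0077, 0.9], [0, 0, 0, 0, 0.0056, -0.0074, 0.9], [0, 0, 0, 0, 0.0059, -0.0071, 0.9], [0, 0, 0, 0, 0.0063, -0.0068, 0.9]])

```text
time: 20.55
eef_pos: [0.4451, -0.1991, 0.1564]
tcp_rot: [-0.478, 0.521, -0.517, 0.482]
contact_force: [7.3, 9.5, -5.4]
opening: 0.125
```

Forces are small (under 12 N). I'll add a slight correction toward the hinge and +y.

Call:
carry_out(moves=[[0, 0, 0, -0.001, 0.0071, -0.006, 0.9], [0, 0, 0, -0.001, 0.0074, -0.0056, 0.9], [0, 0, 0, 0, 0.0072, -0.0058, 0.9], [0, 0, 0, 0, 0.0075, -0.0054, 0.9], [0, 0, 0, 0, 0.0078, -0.005, 0.9]])

```text
time: 21.18
eef_pos: [0.4181, -0.1967, 0.1202]
tcp_rot: [-0.479, 0.52, -0.518, 0.482]
contact_force: [5.6, 6.8, -2.7]
opening: 0.124
```

Call:
carry_out(moves=[[0, 0, 0, 0, 0.008, -0.0046, 0.9], [0, 0, 0, 0, 0.0082, -0.0042, 0.9], [0, 0, 0, 0, 0.0084, -0.0038, 0.9], [0, 0, 0, 0, 0.0086, -0.0034, 0.9], [0, 0, 0, 0, 0.0088, -0.003, 0.9]])

```text
time: 21.8
eef_pos: [0.401, -0.195, 0.0788]
tcp_rot: [0.477, -0.519, 0.52, -0.483]
contact_force: [13.2, 9.1, -3.6]
opening: 0.126
```

Call:
carry_out(moves=[[0, 0, 0, -0.001, 0.0085, -0.001, 0.9], [0, 0, 0, -0.001, 0.0056, 0, 0.9], [0, 0, 0, 0, 0.0057, -0.0002, 0.9], [0, 0, 0, 0, 0.0057, -0.0005, 0.9], [0, 0, 0, 0, 0.0057, -0.0008, 0.9], [0, 0, 0, 0, 0, 0, 0.9]])

```text
time: 22.55
eef_pos: [0.3957, -0.1945, 0.0467]
tcp_rot: [-0.481, 0.52, -0.518, 0.48]
contact_force: [-4.0, 1.5, -1.1]
opening: 0.124
```

Call:
carry_out(moves=[[0, 0, 0, 0, 0.004, -0.0004, 0.9], [0, 0, 0, 0, 0.003, -0.0002, 0.9], [0, 0, 0, 0, 0.003, 0, 0.9], [0, 0, 0, 0, 0, 0, 0.9]])

```text
time: 23.05
eef_pos: [0.3952, -0.1944, 0.037]
tcp_rot: [-0.481, 0.52, -0.518, 0.48]
contact_force: [-5.3, 1.3, -1.1]
opening: 0.127
```

Call:
carry_out(moves=[[0, 0, 0, 0, 0.0015, -0.0005, 0.9], [0, 0, 0, 0, 0.0015, 0, 0.9], [0, 0, 0, 0, 0.0015, 0, 0.9], [0, 0, 0, 0, 0, 0, 0.9], [0, 0, 0, 0, 0, 0, 0.9]])

```text
time: 23.68
eef_pos: [0.3952, -0.1945, 0.0358]
tcp_rot: [-0.481, 0.52, -0.517, 0.48]
contact_force: [-12.3, 7.6, 20.3]
opening: 0.127
```

Call:
carry_out(moves=[[0, 0, 0, 0, 0.001, 0, 0.9], [0, 0, 0, 0, 0.001, 0, 0.9], [0, 0, 0, 0, 0, 0, 0.9], [0, 0, 0, 0, 0, 0, 0.9]])

```text
time: 24.18
eef_pos: [0.3952, -0.1945, 0.0357]
tcp_rot: [-0.482, 0.521, -0.516, 0.48]
contact_force: [-17.6, 10.6, 33.8]
opening: 0.125
```

There's a firm stop with about 34 N up, so I'll relieve that and then look.

Call:
carry_out(moves=[[0, 0, 0, 0, -0.002, 0.001, 0.9], [0, 0, 0, 0, -0.001, 0, 0.9], [0, 0, 0, 0, 0, 0, 0.9]])

```text
time: 24.55
eef_pos: [0.3952, -0.1945, 0.0359]
tcp_rot: [-0.482, 0.52, -0.516, 0.48]
contact_force: [-13.4, 5.0, 17.5]
opening: 0.124
```

Run:
```python
from h import *
t=read_camera("top"); c=read_camera("scene"); w=read_camera("wrist"); s=get_state(); print(s["eef_pos"],s["contact_force"])
cv2.imwrite("pics/s8.png",c)
A=cv2.resize(c[100:220,220:380],(533,400),interpolation=cv2.INTER_CUBIC)
B=cv2.resize(w[:,120:520],(260,260))
o=np.zeros((400,793,3),np.uint8);o[:,:533]=A;o[:260,533:]=B
o[260:400,533:]=cv2.resize(t[150:275,340:572],(260,140))
cv2.imwrite("pics/v8.png",o)
ms=camera_model("scene");psi=np.radians(-4.4);c_,t_=np.cos(psi),np.sin(psi)
f=lambda a,b,z:[.505+c_*a-t_*b,-.2065+t_*a+c_*b,z]
for z in(.055,.065): print(((px(ms,[f(-.07,.13,z),f(.07,.13,z),f(-.07,-.13,z),f(.07,-.13,z)])-[220,100])*400/120).round().tolist())
```

```text
[ 0.39515406 -0.19445307  0.0358934 ] [-13.48057579   5.48901977  16.67023695]
[[382.0, 264.0], [258.0, 328.0], [214.0, 140.0], [97.0, 191.0]]
[[382.0, 255.0], [258.0, 319.0], [214.0, 132.0], [96.0, 182.0]]
```

View pics/v8.png

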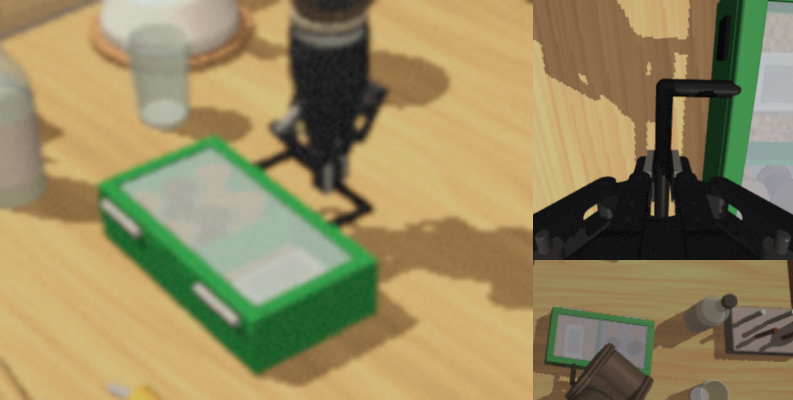

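The lid lies level and flush on the case (scene panel: top corners at about (377,262) and (262,322), matching the predicted shut lid to within 9 px in the 3.3x crop). The box is visible through the pane. I'll unload, open a little and rise clear.

Call:
carry_out(moves=[[0, 0, 0, 0, -0.001, -0.001, 0.9], [0, 0, 0, 0.0005, -0.001, -0.0005, 0.9], [0, 0, 0, 0, 0, 0, 0.9]])

```text
time: 25.08
eef_pos: [0.3952, -0.1945, 0.0361]
tcp_rot: [-0.48, 0.519, -0.518, 0.481]
contact_force: [-2.1, 5.1, 1.2]
opening: 0.123
```

Call:
carry_out(moves=[[0, 0, 0, 0, 0, 0, 0.7], [0, 0, 0, 0, 0, 0, 0.5], [0, 0, 0, 0, 0, 0, 0.3], [0, 0, 0, 0, 0, 0, 0.3], [0, 0, 0, 0, 0, 0, 0.3]])

```text
time: 25.7
eef_pos: [0.3955, -0.1955, 0.0363]
tcp_rot: [0.481, -0.518, 0.519, -0.481]
contact_force: [-0.9, 0.7, 0.2]
opening: 0.349
```

Released cleanly. I'll rise slowly at first, then retreat straight up and look once more.

Call:
carry_out(moves=[[0, 0, 0, 0, -0.005, 0, 0.3], [0, 0, 0, 0, -0.01, 0, 0.3], [0, 0, 0, 0, -0.02, 0, 0.3], [0, 0, 0, 0, -0.03, 0, 0.3], [0, 0, 0, 0, -0.04, 0, 0.3], [0, 0, 0, 0, -0.04, 0, 0.3], [0, 0, 0, 0, -0.03, 0, 0.3], [0, 0, 0, 0, 0, 0, 0.3], [0, 0, 0, 0, 0, 0, 0.3]])

```text
time: 26.82
eef_pos: [0.3947, -0.1948, 0.2103]
tcp_rot: [-0.481, 0.519, -0.518, 0.48]
contact_force: [0.4, 0.6, -0.1]
opening: 0.353
```

Run:
```python
from h import *
c=read_camera("scene"); t=read_camera("top"); w=read_camera("wrist"); s=get_state(); print(s["time"],s["eef_pos"],s["contact_force"],np.abs(s["dq"]).max())
a=cv2.imread("pics/s8.png"); d=cv2.absdiff(a,c)[130:225,235:335]; print("lid region diff",d.mean())
cv2.imwrite("pics/v9.png",np.vstack([np.hstack([c[60:360,100:500],cv2.resize(w,(400,300))]),np.hstack([t[80:300,120:520],cv2.resize(c[125:215,235:355],(400,220),interpolation=cv2.INTER_CUBIC)])]))
```

```text
26.975 [ 0.39444038 -0.19457187  0.20941814] [-0.1436722   0.28874119  0.80038507] 0.005954611869919045
lid region diff 8.628350877192982
```

View pics/v9.png

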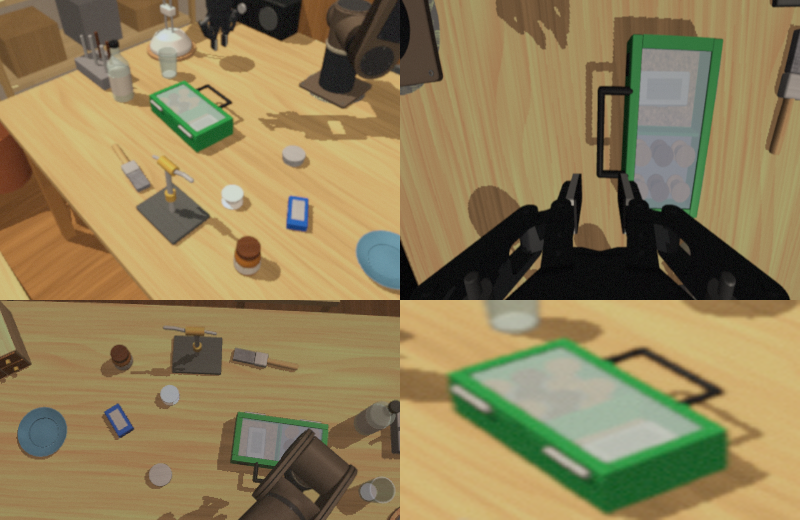

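The lid lies level and shut, and the box is visible flat through the pane. The hand is clear and the bystanders are in place, so I'll hand in.

```bash
python3 -c "
from plant import sign_off; print(sign_off())"
```

```text
the job is handed in; nothing more can be done
None
```

I put the fly box flat on the cork in the empty bay, lowered the lid shut by its handle, and handed the job in at about 27 s.

**Fly box:** The first two attempts to grip it closed over its top, because the fingertips stood about 30 mm higher than the reported TCP implied. The second touched the top with about 4 N. The third gripped it. I set it down until contact showed about 9 N, then let go.

**Lid:** I held the handle bar throughout, from about 1.7 rad down to the rim. At the stop I pressed with up to 34 N upward on the wrist (about 40 N in total). I eased that to a few newtons before letting go.

**Last checks:**
- **Lid and box:** The pictures show the lid level on the rim and the box flat through the pane.
- **Other things:** The spool, tin, blue look-alike and the rest look unmoved. I checked that by eye, not by measurement.
- **Robot:** The gripper was clear and the wrist force about 0.

**Disagreements:**
- The reported height at the stop was about 5 mm above what I expected, which is within my uncertainty about the offset.
- The scene-picture difference around the lid before and after release came out at 8.6 grey levels. I did not look into it, and the lid looked the same in both pictures.

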